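Lay two bearings down for marking, closed face up

ROBOT

A 6-joint arm with a two-finger parallel gripper is mounted at the origin on the work surface. World frame = base frame: x ahead of the robot, y to its left, z up, the work surface at z = 0. Lengths are in m, angles in rad, forces in N, time in s.
With the tool pointing down it reaches from about 0.3 to 0.85 m from the base axis. Payload 4.2 kg.
Tool frame: the origin (TCP) lies at the very end of the fingers, on their centre line; the grasp point (between the pads) lies arm.tcp_to_grasp behind it (arm.tcp_to_grasp is the distance from the TCP to the grasp point, in m); z points along the fingers, y is the line along which they close (so a half turn about z gives the same grasp; the last joint's range is limited). The gripper opens to 91 mm and grips with 3 to 60 N. Pads are 32 mm wide; open, the fingers measure 118 mm over their backs; the gripper's body (76 mm by 178 mm) begins 60 mm behind the grasp point.
Start: joints at [1.189, 0.32, 1.565, -0, 1.257, -0.02], TCP at [0.204, 0.538, 0.214] pointing down, gripper open.
Joint ranges: [-3.11, 3.11], [-0.84, 2.01], [0.21, 2.61], [-1.34, 4.49], [0.05, 2.63], [-2.56, 2.56]. Speed limits (rad/s): [2.57, 2.57, 3.14, 3.14, 3.14, 3.14].

INTERFACE

Orientations are given as a rotation vector (axis times angle).
In Python, from workcell import arm, viewer, job_done gives the robot as it stands.
- The arm moves only by the tool send_rows, never from a script. Its argument "increments" is a list of rows, each an object with "offset": the shift along the tool's x, y, z in units of 0.5 m (1.0 is 0.5 m), a list of three; "rotation": the turn, a rotation vector about the tool's x, y, z in units of 6 degrees (1.0 is 6 degrees), a list of three; "grip": the opening, from 0 (shut) to 1 (fully open). In form: [{"offset": [tx, ty, tz], "rotation": [ax, ay, az], "grip": grip}, ...]. A call has 1 to 5 rows; each row shifts and turns the commanded pose from where the row before left it, along the tool's axes as they then stand; what a row does not reach is not made up. A row lasts 1/12 s, in which the tool goes at most 41.7 mm and 7.16 degrees, less where a joint would pass 70% of its speed; a pose out of reach is approached as far as the arm can. A call with a number of a shift or a turn outside -1 to 1 is refused whole. A call with a gripper value outside its range is refused whole. The fingers move at their own pace and stop on an object; "force" is the grip in N (left out, the last holds). Time passes only in rows, so rows that do not move let the fingers close. It gives the time, the measured TCP pose, the force, the opening and the grip force at its end, in the units of the state.
- arm.get_state(): the state, without advancing time (a new reading comes with each control period).
- viewer.camera(name): name is "scene" or "top" or "wrist"; returns a dict with "pixels" (420x560x3 uint8, red, green, blue), "fx", "fy", "cx", "cy" (pixels), "world_from_camera" (4x4, takes a point from camera to world coordinates). Camera axes: x right, y down, z forward; pixel columns grow to the right and rows downward; lengths in m; the calibration is good to about 2 mm. A picture is of the moment at which its call begins. There is no depth.
- job_done(): hands the job in; it is judged then, once.
Trained networks look in a picture, given as the dict that the camera call returned (one of the last four; its "shot" number tells which), for a name from the list of things; names that differ only in an ending like _2 or _b are one class to them, and where a whole thing is asked for, a point or a joint stands for the part that bears it (a point fixed in the world has none). Each returns a list of dicts, best first, with "conf" (0 to 1); they miss things now and then, are a little off and sometimes report something else, mostly with a low value. They report only what shows in the picture. A call takes as long as a camera call. They do not tell look-alikes from the thing itself.
- viewer.search_frame(name, picture): "location" ([x, y, z] in m, in world coordinates, good to about 4 mm: the middle of the surface that is visible of it).
- viewer.tip_of(name, picture): "location" ([x, y, z] in m, in world coordinates, good to about 4 mm: a listed point, or the origin of a listed thing).
The state is a dict: "time": time; "joint_pos": joint angles; "qvel": joint speeds; "tau": joint torques, N m; "ee_pos": TCP position; "orientation": TCP orientation; "force": force on the tool from outside, world axes, zero at the start; "ft_torque": the same for the moment, N m; "finger_gap": finger opening in m; "gripper_force": force on a finger pad.
Only numpy, scipy, OpenCV 4.12 (cv2) and the standard library are available. Lean on these libraries where they do the work, as an engineer would, in place of code of your own. Each camera call takes 0.05 s, during which the arm holds its last target. There are 200 camera calls.

TASK

Two ball bearings stand on edge on the marking plate, each between a pair of short pins. Push each of them over so that it lies flat on the plate beside its pins with its closed (shielded) face up and the open face with the balls down. Push gently with the fingers only: do not pinch or lift the bearings, and leave the bushing, the flat ring, the block and the screwdriver where they are.

Things in the scene. Friction and masses are not known exactly. Their poses are not given: they have to be found in the camera images.
- bearing_large: The larger steel ball bearing on edge: diameter 100 mm, width 25, bore 42, about 800 g. Stands loose on its rim; tips past balance at 15 degrees, then falls by itself; a few N at the top suffice. One face closed by a smooth shield, the other open with balls in a recess; thin black groove round the rim near the open face. Origin: its centre. z axis: level axle line, OUT OF THE CLOSED face.
- bearing_small: The smaller steel ball bearing on edge: diameter 80 mm, width 21, bore 33, about 420 g. Stands loose on its rim; tips past balance at 15 degrees, then falls by itself; a few N at the top suffice. One face closed by a smooth shield, the other open with balls in a recess; thin black groove round the rim near the open face. Origin: its centre. z axis: level axle line, OUT OF THE CLOSED face.
- pins_large: Two fixed dark steel pins, 8 mm thick, 22 mm high, 98 mm apart, that keep the large bearing from rolling. Origin: midway between them on the plate's top; pins at its +y and -y; its x is the bearing's axle line. Tipping the bearing along x, either way, clears them.
- pins_small: Two fixed dark steel pins, 8 mm thick, 22 mm high, 87 mm apart, that keep the small bearing from rolling. Origin: midway between them on the plate's top; pins at its +y and -y; its x is the bearing's axle line. Tipping the bearing along x, either way, clears them.
- plate: The marking plate: fixed aluminium slab with rows of small dark dots (holes), 360 (x) by 600 (y) by 30 mm thick, lying on the worktable. Origin: centre of its underside, at the table's height; its top is 30 mm above that, z up.
- bushing: Bystander: upright steel bushing (tube), 44 mm outside diameter, 40 mm high, on the plate near the middle of its robot-side edge. Origin: centre of its underside.
- flat_ring: Bystander: steel ring lying flat, 52 mm outside diameter, 15 mm high, on the plate near the middle of its far edge. Origin: centre of its underside.
- block: Bystander: white plaster block, 60 by 60 by 55 mm high, on the table to the robot's left of the plate. Origin: centre of its underside.
- driver: Bystander: screwdriver lying on the table to the robot's right of the plate, along its own x axis. Origin: on the table under it, near its middle.
There are look-alikes about, which are no part of the job. What is shaped like the bearing_large but green is not meant. What is shaped like the bearing_small but blue is not meant.

How it is judged:
At the end, for the whole second after the job is handed in: Both bearings lie flat on the plate (axle line within 0.08 rad of vertical, centre half its width above the plate's top within 3 mm), closed face up, centre within 120 mm of the middle of its own pins, at rest; bushing, flat ring, block and screwdriver within 15 mm of where they were (angle between each of bearing_large, bearing_small's own z axis and vertical below 0.08 rad and z of bearing_large in the frame of plate between 0.0395 and 0.0455 m and horizontal distance between bearing_large and pins_large below 0.12 m and linear speed of each of bearing_large, bearing_small below 0.01 m/s and angular speed of each of bearing_large, bearing_small below 0.1 rad/s and z of bearing_small in the frame of plate between 0.0375 and 0.0435 m and horizontal distance between bearing_small and pins_small below 0.12 m and distance of each of bushing, flat_ring, block, driver from where it was at the start of the episode below 0.015 m); the robot touches nothing.
It fails at once if the large bearing is lifted: its centre rises more than 12 mm above where it stood (height (world z) of bearing_large above 0.092 m).
It fails at once if the large bearing is pinched or shoved hard (more than 20 N from the fingers) (contact force between bearing_large and the fingers above 20 N).
It fails at once if the small bearing is lifted: its centre rises more than 12 mm above where it stood (height (world z) of bearing_small above 0.082 m).
It fails at once if the small bearing is pinched or shoved hard (more than 20 N from the fingers) (contact force between bearing_small and the fingers above 20 N).
It fails at once if the bushing, flat ring, block or screwdriver is moved by more than 15 mm (distance of any of bushing, flat_ring, block, driver from where it was at the start of the episode above 0.015 m).
It also fails if it takes over 42 s, if anything falls off the work surface, if the arm or the gripper's body presses on something with over 40 N, if the wrist force passes 120 N, or if a joint passes its speed limit or range.

## Working session

There is one attempt and no reset: what is moved stays moved. The work goes in short steps, Python scripts to look and compute and a tool call to move; the robot and the scene stay as the last step left them, time stands still between calls to the robot, and variables do not carry over. Pictures are saved under pics/ and viewed, at most 10 in all, crops included, and the job is handed in when it is done.

Besides the shell and the picture viewer there is one more tool, called after ">>>" as a command line: name --argument value ..., lists and objects as JSON in quotes. send_rows: Moves the arm, as the interface text tells. Its arguments: {"type":"object","properties":{"increments":{"type":"array","items":{"type":"object","properties":{"offset":{"type":"array","items":{"type":"number"}},"rotation":{"type":"array","items":{"type":"number"}},"grip":{"type":"number"}}}},"force":{"type":"number"}},"required":["increments"]}

```bash
mkdir -p pics; ls; cat > h.py <<'E'
import cv2,numpy as np
from workcell import arm,viewer
def shot(c,n):
    p=viewer.camera(c); cv2.imwrite(f'pics/{n}.png',cv2.cvtColor(p['pixels'],cv2.COLOR_RGB2BGR)); return p
def px(p,X):
    T=np.linalg.inv(p['world_from_camera']); q=T[:3,:3]@np.array(X)+T[:3,3]
    return [round(p['fx']*q[0]/q[2]+p['cx']),round(p['fy']*q[1]/q[2]+p['cy'])]
def ray(p,u,v,z):
    T=np.array(p['world_from_camera']); d=T[:3,:3]@[(u-p['cx'])/p['fx'],(v-p['cy'])/p['fy'],1]; o=T[:3,3]
    return o+d*(z-o[2])/d[2]
E
python3 - <<'E'
from h import *
a=[]
for c in ['scene','top']:
    p=shot(c,c+'0'); a.append(cv2.imread(f'pics/{c}0.png'))
    print(c,np.round(p['world_from_camera'],3).tolist(),p['fx'])
    for n in ['bearing_large','bearing_small','pins_large','pins_small','plate','bushing','flat_ring','block','driver']:
        for r in viewer.tip_of(n,p): print(n,np.round(r['location'],3),round(r['conf'],2),px(p,r['location']))
s=arm.get_state();print(s)
print(arm.tcp_to_grasp)
E
```

```text
pics
scene [[0.067, 0.599, -0.798, 1.533], [0.998, -0.033, 0.06, -0.088], [0.009, -0.8, -0.6, 0.756], [0.0, 0.0, 0.0, 1.0]] 424.2489926563016
bearing_large [ 0.811 -0.283  0.051] 0.92 [175, 269]
bearing_large [ 0.552 -0.176  0.079] 0.72 [225, 195]
bearing_large [ 0.482 -0.402  0.05 ] 0.69 [149, 192]
bearing_small [0.598 0.111 0.066] 0.75 [329, 205]
bearing_small [0.655 0.33  0.035] 0.65 [411, 224]
pins_small [0.599 0.105 0.03 ] 0.59 [326, 215]
plate [ 0.564 -0.025  0.002] 0.76 [279, 217]
plate [ 0.702 -0.044  0.036] 0.7 [275, 240]
bushing [0.418 0.006 0.031] 0.8 [286, 181]
flat_ring [ 0.704 -0.049  0.031] 0.61 [273, 242]
block [ 0.541  0.476 -0.001] 0.56 [444, 208]
driver [ 0.555 -0.516  0.004] 0.53 [106, 220]
top [[0.019, -0.999, 0.047, 0.53], [-1.0, -0.02, -0.017, 0.001], [0.017, -0.047, -0.999, 1.54], [0.0, 0.0, 0.0, 1.0]] 500.6927954313682
bearing_large [ 0.558 -0.174  0.073] 0.85 [331, 224]
bearing_large [ 0.81  -0.281  0.048] 0.85 [367, 141]
bearing_large [ 0.481 -0.403  0.05 ] 0.58 [407, 252]
bearing_small [0.655 0.336 0.045] 0.56 [160, 189]
bearing_small [0.599 0.106 0.067] 0
[... 356 characters left out ...]
01] 0.54 [440, 228]
{'time': 1.0, 'joint_pos': array([ 1.18899109e+00,  3.19568752e-01,  1.56448012e+00, -4.55192627e-06,
        1.25740805e+00, -1.99894201e-02]), 'qvel': array([-0.00065076, -0.00040105, -0.00149375, -0.00166281, -0.00050146,
       -0.00013372]), 'tau': array([ 6.75746032e-04, -4.12351513e+01, -2.32236743e+01,  7.26139289e-02,
        3.75850126e-02, -2.74423377e-05]), 'ee_pos': array([0.20353711, 0.53779292, 0.21400164]), 'orientation': array([5.65236147e-01, 3.09029378e+00, 2.07551426e-04]), 'force': array([-0.3194967 , -0.289011  , -0.66122248]), 'ft_torque': array([-0.00579746,  0.00144607,  0.01107206]), 'gripper_force': 0.0, 'finger_gap': 0.09139944177611548}
0.0188
```

View pics/scene0.png

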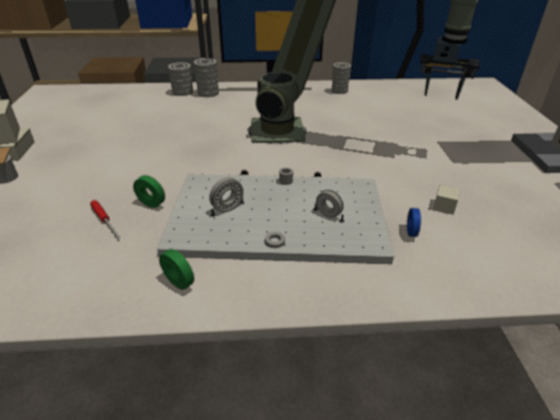

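View pics/top0.png

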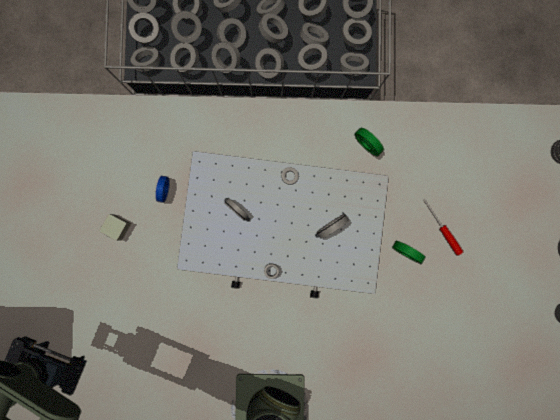

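Candidates for the large bearing are steel (scene 226,195), green (176,269) and green (149,192). For the small one they are steel (329,205) and blue (414,223). I choose the two steel ones on the plate and check them in a close crop.

```bash
python3 - <<'E'
from h import *
s=cv2.imread('pics/scene0.png');t=cv2.imread('pics/top0.png')
f=lambda im,x,y:cv2.resize(im[y-25:y+25,x-33:x+33],(400,300),interpolation=cv2.INTER_CUBIC)
cv2.imwrite('pics/crop.png',np.vstack([np.hstack([f(s,226,195),f(s,329,205)]),np.hstack([f(t,333,225),f(t,238,209)])]))
E
```

```text
(no output)
```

View pics/crop.png

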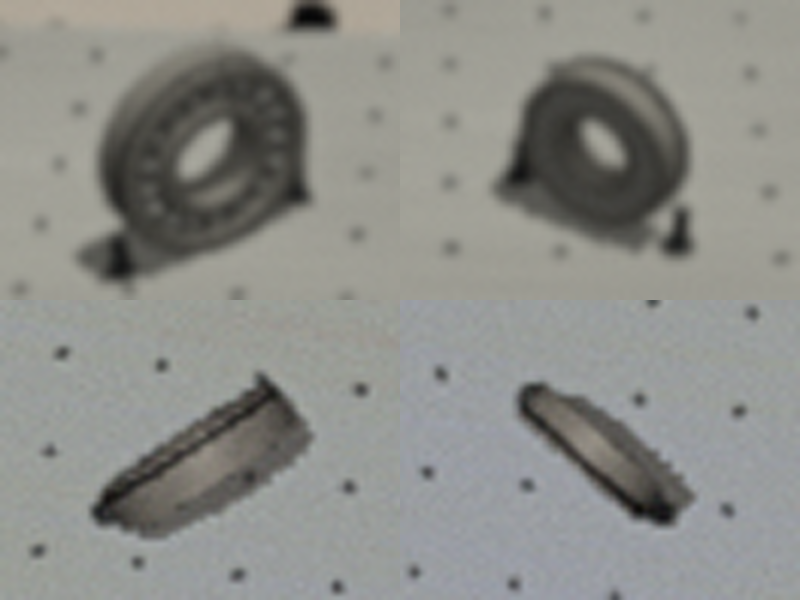

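The crops confirm it:
- **Large bearing:** its ball side faces the scene camera, towards +x+y, with the groove on the upper-left rim in the top view. It must be pushed towards +x+y.
- **Small bearing:** its smooth shield faces the scene camera, towards +x-y, with the groove on the lower left in the top view. It must be pushed towards -x+y.

Next I work out the geometry from the pin bases.

```bash
python3 - <<'E'
from h import *
p=viewer.camera('scene')
for n,a,b in [('L',(212.8,215),(242.5,202.5)),('S',(341.9,221.7),(315.8,209.7))]:
    A,B=ray(p,*a,.03),ray(p,*b,.03); d=(A-B)[:2]
    print(n,A.round(3),B.round(3),((A+B)/2).round(3),np.linalg.norm(d).round(3),'tangent deg',np.degrees(np.arctan2(d[1],d[0])).round(1))
t=viewer.camera('top')
# top view: groove / rim ends
for n,q,z in [('L',[(275+33/6,0)],0)]: pass
for n,a,b,ox,oy,z in [('Lgroove',(105,500),(275,390),300,200,.08),('Sgroove',(525,405),(650,515),205-66,184,.07)]:
    A=ray(t,ox+a[0]/6.06,oy+(a[1]-300)/6,z);B=ray(t,ox+b[0]/6.06,oy+(b[1]-300)/6,z);d=(A-B)[:2]
    print(n,A.round(3),B.round(3),'deg',np.degrees(np.arctan2(d[1],d[0])).round(1))
g=[]
for i in range(1):
  for n in ['bearing_large','bearing_small','pins_large','pins_small']:
    for r in viewer.search_frame(n,t)+viewer.search_frame(n,p): print(n,np.round(r['location'],3),round(r['conf'],2))
E
```

```text
L [ 0.58  -0.212  0.03 ] [ 0.525 -0.129  0.03 ] [ 0.552 -0.171  0.03 ] 0.099 tangent deg -56.1
S [0.63  0.145 0.03 ] [0.571 0.08  0.03 ] [0.601 0.112 0.03 ] 0.088 tangent deg 47.7
Lgroove [ 0.531 -0.133  0.08 ] [ 0.586 -0.214  0.08 ] deg 124.1
Sgroove [0.619 0.137 0.07 ] [0.566 0.076 0.07 ] deg 49.5
bearing_large [ 0.805 -0.278  0.075] 0.84
bearing_large [ 0.479 -0.397  0.083] 0.75
bearing_large [ 0.555 -0.173  0.117] 0.65
bearing_large [ 0.56  -0.175  0.09 ] 0.94
bearing_large [ 0.492 -0.398  0.058] 0.9
bearing_large [ 0.825 -0.277  0.066] 0.87
bearing_small [0.655 0.331 0.07 ] 0.82
bearing_small [0.597 0.104 0.105] 0.5
bearing_small [0.671 0.326 0.05 ] 0.77
bearing_small [0.606 0.112 0.076] 0.59
bearing_small [ 0.711 -0.048  0.049] 0.59
bearing_small [0.626 0.135 0.039] 0.33
pins_large [0.43  0.005 0.057] 0.54
```

>>> send_rows --increments '[{"offset": [0,0,0],"rotation": [0,0,0.875],"grip": 0},{"offset": [0,0,0],"rotation": [0,0,0.875],"grip": 0},{"offset": [0,0,0],"rotation": [0,0,0.875],"grip": 0},{"offset": [0,0,0],"rotation": [0,0,0.875],"grip": 0},{"offset": [0,0,0],"rotation": [0,0,0],"grip": 0}]'

```text
time: 1.92
ee_pos: [0.2035, 0.5378, 0.214]
orientation: [-1.121, -2.935, -0.0]
force: [0.2, -0.3, 0.1]
finger_gap: 0.0611
gripper_force: 0.0
```

>>> send_rows --increments '[{"offset": [-0.0635,-0.0054,0],"rotation": [0,0,0],"grip": 0},{"offset": [-0.0635,-0.0054,0],"rotation": [0,0,0],"grip": 0},{"offset": [-0.0635,-0.0054,0],"rotation": [0,0,0],"grip": 0},{"offset": [-0.0635,-0.0054,0],"rotation": [0,0,0],"grip": 0},{"offset": [-0.0635,-0.0054,0],"rotation": [0,0,0],"grip": 0}]'

```text
time: 2.33
ee_pos: [0.3138, 0.421, 0.214]
orientation: [1.114, 2.937, 0.0]
force: [0.4, 0.9, 0.1]
finger_gap: 0.0275
gripper_force: 0.0
```

>>> send_rows --increments '[{"offset": [-0.0635,-0.0054,0],"rotation": [0,0,0],"grip": 0},{"offset": [-0.0635,-0.0054,0],"rotation": [0,0,0],"grip": 0},{"offset": [-0.0635,-0.0054,0],"rotation": [0,0,0],"grip": 0},{"offset": [-0.0635,-0.0054,0],"rotation": [0,0,0],"grip": 0},{"offset": [-0.0635,-0.0054,0],"rotation": [0,0,0],"grip": 0}]'

```text
time: 2.75
ee_pos: [0.4234, 0.3051, 0.2141]
orientation: [1.115, 2.937, 0.001]
force: [0.6, 0.4, 0.0]
finger_gap: 0.0002
gripper_force: 0.0
```

>>> send_rows --increments '[{"offset": [-0.0635,-0.0054,0],"rotation": [0,0,0],"grip": 0},{"offset": [-0.0635,-0.0054,0],"rotation": [0,0,0],"grip": 0},{"offset": [-0.0635,-0.0054,0],"rotation": [0,0,0],"grip": 0},{"offset": [-0.0635,-0.0054,0],"rotation": [0,0,0],"grip": 0},{"offset": [-0.0635,-0.0054,0],"rotation": [0,0,0],"grip": 0}]'

```text
time: 3.17
ee_pos: [0.5329, 0.1892, 0.2141]
orientation: [1.115, 2.937, 0.0]
force: [0.3, -0.3, 0.1]
finger_gap: 0.0002
gripper_force: 0.0
```

>>> send_rows --increments '[{"offset": [-0.0635,-0.0054,0],"rotation": [0,0,0],"grip": 0},{"offset": [-0.0635,-0.0054,0],"rotation": [0,0,0],"grip": 0},{"offset": [-0.0635,-0.0054,0],"rotation": [0,0,0],"grip": 0},{"offset": [-0.0635,-0.0054,0],"rotation": [0,0,0],"grip": 0},{"offset": [-0.0635,-0.0054,0],"rotation": [0,0,0],"grip": 0}]'

```text
time: 3.58
ee_pos: [0.6424, 0.0735, 0.214]
orientation: [1.115, 2.937, 0.0]
force: [0.1, 0.5, -0.3]
finger_gap: 0.0008
gripper_force: 0.0
```

```bash
python3 - <<'E'
from h import *
a=[shot(c,c+'1') for c in ['wrist','top']]
print(arm.get_state()['ee_pos'])
p=a[0]
for n in ['bearing_small','pins_small','bearing_large','pins_large']:
    for q in a:
        for r in viewer.tip_of(n,q): print(n,np.round(r['location'],3),round(r['conf'],2),px(q,r['location']))
E
```

```text
[0.64421778 0.07119928 0.21315878]
bearing_small [0.593 0.111 0.071] 0.92 [275, 142]
bearing_small [0.656 0.336 0.044] 0.72 [480, 40]
bearing_small [0.657 0.335 0.042] 0.85 [161, 188]
bearing_small [0.6   0.108 0.07 ] 0.64 [235, 208]
pins_small [0.597 0.111 0.025] 0.4 [236, 210]
bearing_large [ 0.552 -0.172  0.08 ] 0.9 [62, 287]
bearing_large [ 0.478 -0.406  0.047] 0.89 [407, 253]
bearing_large [ 0.81  -0.281  0.049] 0.72 [367, 141]
bearing_large [ 0.555 -0.176  0.078] 0.65 [332, 225]
```

View pics/wrist1.png

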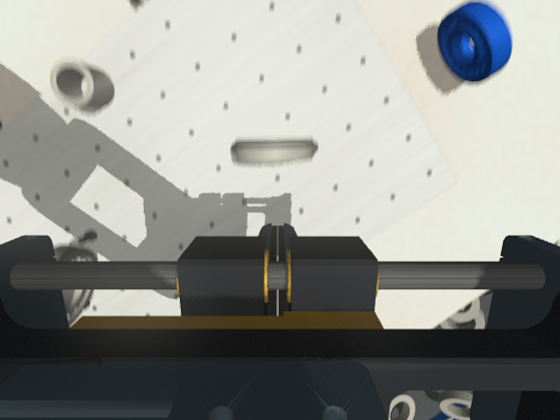

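The wrist view shows the small bearing at (275,150), square to and centred on the shut fingers at (277,240). Next I descend and approach slowly.

>>> send_rows --increments '[{"offset": [0,0,0.047],"rotation": [0,0,0],"grip": 0},{"offset": [0,0,0.047],"rotation": [0,0,0],"grip": 0},{"offset": [0,0,0.047],"rotation": [0,0,0],"grip": 0},{"offset": [0,0,0.047],"rotation": [0,0,0],"grip": 0},{"offset": [0,0,0.047],"rotation": [0,0,0],"grip": 0}]'

```text
time: 4.5
ee_pos: [0.6411, 0.0756, 0.0959]
orientation: [1.117, 2.936, 0.001]
force: [0.5, -0.0, 0.3]
finger_gap: 0.0004
gripper_force: 0.0
```

>>> send_rows --increments '[{"offset": [0.008,0,0],"rotation": [0,0,0],"grip": 0},{"offset": [0.008,0,0],"rotation": [0,0,0],"grip": 0},{"offset": [0.008,0,0],"rotation": [0,0,0],"grip": 0},{"offset": [0.008,0,0],"rotation": [0,0,0],"grip": 0},{"offset": [0.008,0,0],"rotation": [0,0,0],"grip": 0}]'

```text
time: 4.92
ee_pos: [0.6271, 0.0888, 0.0984]
orientation: [1.117, 2.933, 0.003]
force: [-0.8, -0.0, 0.8]
finger_gap: 0.0006
gripper_force: 0.0
```

>>> send_rows --increments '[{"offset": [0.004,0,0],"rotation": [0,0,0],"grip": 0},{"offset": [0.004,0,0],"rotation": [0,0,0],"grip": 0},{"offset": [0.004,0,0],"rotation": [0,0,0],"grip": 0},{"offset": [0.004,0,0],"rotation": [0,0,0],"grip": 0},{"offset": [0.004,0,0],"rotation": [0,0,0],"grip": 0}]'

```text
time: 5.33
ee_pos: [0.6193, 0.0948, 0.0966]
orientation: [1.119, 2.935, 0.0]
force: [0.9, -0.0, 0.4]
finger_gap: 0.0006
gripper_force: 0.3
```

>>> send_rows --increments '[{"offset": [0.004,0,0],"rotation": [0,0,0],"grip": 0},{"offset": [0.004,0,0],"rotation": [0,0,0],"grip": 0},{"offset": [0.004,0,0],"rotation": [0,0,0],"grip": 0},{"offset": [0.004,0,0],"rotation": [0,0,0],"grip": 0},{"offset": [0.004,0,0],"rotation": [0,0,0],"grip": 0}]'

```text
time: 5.75
ee_pos: [0.6114, 0.1016, 0.0964]
orientation: [-1.119, -2.935, -0.0]
force: [0.3, -0.3, 0.4]
finger_gap: 0.0003
gripper_force: 0.2
```

```bash
python3 - <<'E'
from h import *
p=shot('scene','scene2'); s=arm.get_state(); print(s['ee_pos'],s['force'])
c=cv2.imread('pics/scene2.png')[120:270,230:430]; cv2.imwrite('pics/c2.png',cv2.resize(c,(800,600),interpolation=cv2.INTER_CUBIC))
E
```

```text
[0.61104807 0.10183431 0.09633923] [-0.27682931  0.59092988 -0.22505352]
```

View pics/c2.png

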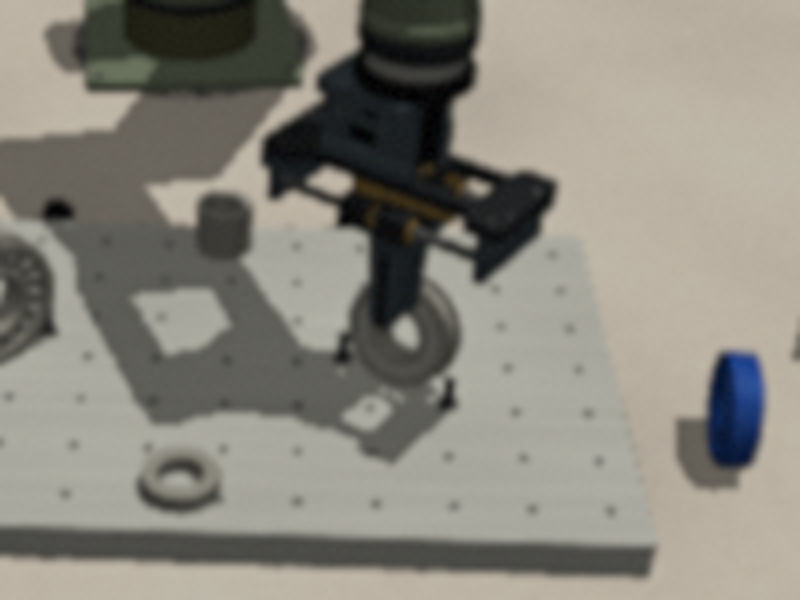

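The scene crop shows the fingers at the bearing's top (400,310), with contact just begun or the bearing slightly tilted. I keep pushing.

>>> send_rows --increments '[{"offset": [0.005,0,0],"rotation": [0,0,0],"grip": 0},{"offset": [0.005,0,0],"rotation": [0,0,0],"grip": 0},{"offset": [0.005,0,0],"rotation": [0,0,0],"grip": 0},{"offset": [0.005,0,0],"rotation": [0,0,0],"grip": 0},{"offset": [0.005,0,0],"rotation": [0,0,0],"grip": 0}]'

```text
time: 6.22
ee_pos: [0.602, 0.11, 0.0964]
orientation: [-1.119, -2.935, -0.0]
force: [0.5, -0.1, -0.6]
finger_gap: 0.0001
gripper_force: 0.0
```

>>> send_rows --increments '[{"offset": [0.005,0,0],"rotation": [0,0,0],"grip": 0},{"offset": [0.005,0,0],"rotation": [0,0,0],"grip": 0},{"offset": [0.005,0,0],"rotation": [0,0,0],"grip": 0},{"offset": [0,0,0],"rotation": [0,0,0],"grip": 0},{"offset": [0,0,0],"rotation": [0,0,0],"grip": 0}]'

```text
time: 6.63
ee_pos: [0.5967, 0.1149, 0.0965]
orientation: [1.118, 2.936, 0.0]
force: [-0.3, -0.4, -0.6]
finger_gap: 0.0005
gripper_force: 0.0
```

```bash
python3 - <<'E'
from h import *
p=shot('scene','scene3'); s=arm.get_state(); print(s['ee_pos'],s['force'])
for r in viewer.tip_of('bearing_small',p): print(r)
c=cv2.imread('pics/scene3.png')[120:270,230:430]; cv2.imwrite('pics/c3.png',cv2.resize(c,(800,600),interpolation=cv2.INTER_CUBIC))
E
```

```text
[0.59677512 0.11480098 0.09649919] [-0.2265273  -0.00577895 -0.17817876]
{'location': [0.6573, 0.3331, 0.0349], 'conf': 0.81}
{'location': [0.5576, 0.1452, 0.0377], 'conf': 0.75}
```

View pics/c3.png

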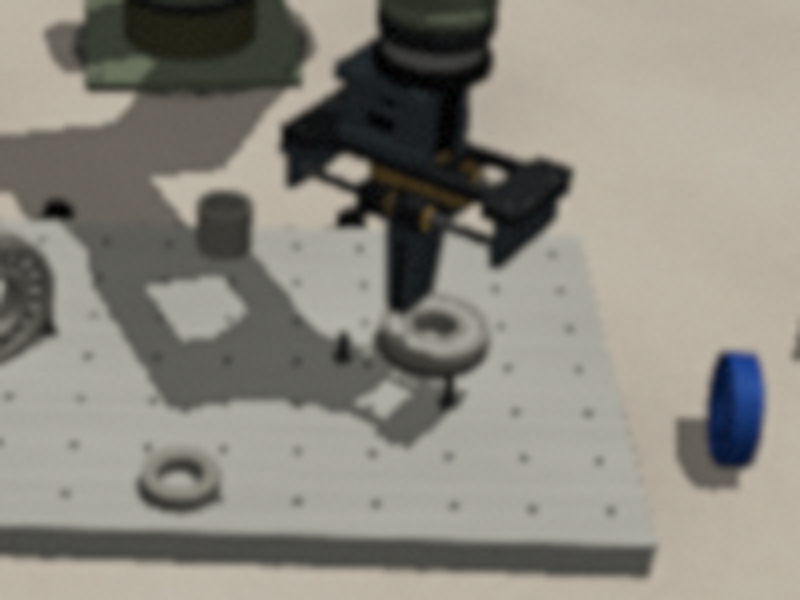

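The small bearing now lies flat at (435,335) in the crop, shield up. On to the large one.

>>> send_rows --increments '[{"offset": [0,0,-0.042],"rotation": [0,0,0.48],"grip": 0},{"offset": [0,0,-0.042],"rotation": [0,0,0.48],"grip": 0},{"offset": [0,0,-0.042],"rotation": [0,0,0.48],"grip": 0},{"offset": [0,0,-0.042],"rotation": [0,0,0.48],"grip": 0},{"offset": [0,0,-0.042],"rotation": [0,0,0.48],"grip": 0}]'

```text
time: 7.15
ee_pos: [0.5967, 0.1146, 0.2024]
orientation: [-1.482, -2.77, -0.0]
force: [0.7, 0.2, -0.6]
finger_gap: 0.0005
gripper_force: 0.0
```

>>> send_rows --increments '[{"offset": [-0.0429,-0.0523,0],"rotation": [0,0,0],"grip": 0},{"offset": [-0.0429,-0.0523,0],"rotation": [0,0,0],"grip": 0},{"offset": [-0.0429,-0.0523,0],"rotation": [0,0,0],"grip": 0},{"offset": [-0.0429,-0.0523,0],"rotation": [0,0,0],"grip": 0},{"offset": [-0.0429,-0.0523,0],"rotation": [0,0,0],"grip": 0}]'

```text
time: 7.57
ee_pos: [0.5473, -0.0486, 0.2016]
orientation: [1.477, 2.772, 0.0]
force: [-0.3, -0.4, -1.1]
finger_gap: 0.0003
gripper_force: 0.0
```

>>> send_rows --increments '[{"offset": [-0.0429,-0.0523,0],"rotation": [0,0,0],"grip": 0},{"offset": [-0.0429,-0.0523,0],"rotation": [0,0,0],"grip": 0},{"offset": [-0.0429,-0.0523,0],"rotation": [0,0,0],"grip": 0},{"offset": [-0.0429,-0.0523,0],"rotation": [0,0,0],"grip": 0},{"offset": [-0.0429,-0.0523,0],"rotation": [0,0,0],"grip": 0}]'

```text
time: 7.98
ee_pos: [0.4984, -0.2107, 0.2016]
orientation: [1.478, 2.772, 0.0]
force: [0.3, 0.6, -0.4]
finger_gap: 0.0003
gripper_force: 0.0
```

```bash
python3 - <<'E'
from h import *
viewer.camera('top');viewer.camera('top')
p=shot('wrist','wrist4'); s=arm.get_state(); print(s['ee_pos'],s['orientation'],s['joint_pos'])
for r in viewer.tip_of('bearing_large',p): print(r,px(p,r['location']))
E
```

```text
[ 0.49850303 -0.21099227  0.20142665] [1.48377549e+00 2.76899036e+00 2.62859964e-04] [-4.21733689e-01  2.75140968e-01  1.66161253e+00  1.70331478e-04
  1.20471518e+00 -1.00875500e+00]
{'location': [0.5533, -0.1725, 0.0786], 'conf': 0.88} [349, 202]
{'location': [0.4842, -0.4062, 0.0548], 'conf': 0.7} [182, 324]
```

View pics/wrist4.png

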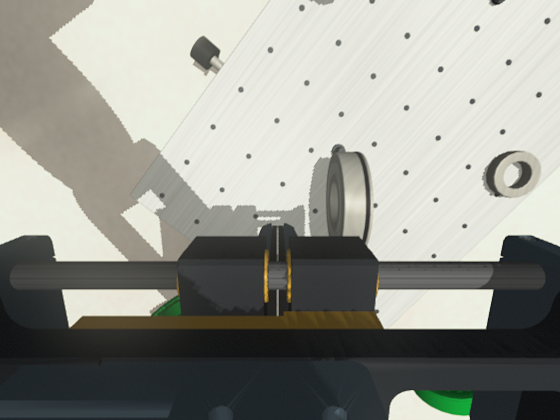

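The wrist view shows the large bearing square on at (349,200), with its shield facing the fingers and the groove on the far side. Descend and push along +y.

>>> send_rows --increments '[{"offset": [0,0,0.0435],"rotation": [0,0,0],"grip": 0},{"offset": [0,0,0.0435],"rotation": [0,0,0],"grip": 0},{"offset": [0,0,0.0435],"rotation": [0,0,0],"grip": 0},{"offset": [0,0,0.0435],"rotation": [0,0,0],"grip": 0},{"offset": [0,0,0],"rotation": [0,0,0],"grip": 0}]'

```text
time: 8.6
ee_pos: [0.4969, -0.2064, 0.1106]
orientation: [-1.471, -2.766, 0.0]
force: [-0.7, 1.1, -1.2]
finger_gap: 0.0004
gripper_force: 0.0
```

>>> send_rows --increments '[{"offset": [0,0.011,0],"rotation": [0,0,0],"grip": 0},{"offset": [0,0.011,0],"rotation": [0,0,0],"grip": 0},{"offset": [0,0.011,0],"rotation": [0,0,0],"grip": 0},{"offset": [0,0.011,0],"rotation": [0,0,0],"grip": 0},{"offset": [0,0.011,0],"rotation": [0,0,0],"grip": 0}]'

```text
time: 9.02
ee_pos: [0.5233, -0.1934, 0.1156]
orientation: [1.476, 2.77, 0.001]
force: [0.2, -0.3, 0.9]
finger_gap: 0.0001
gripper_force: 0.0
```

>>> send_rows --increments '[{"offset": [0,0.004,0],"rotation": [0,0,0],"grip": 0},{"offset": [0,0.004,0],"rotation": [0,0,0],"grip": 0},{"offset": [0,0.004,0],"rotation": [0,0,0],"grip": 0},{"offset": [0,0.004,0],"rotation": [0,0,0],"grip": 0},{"offset": [0,0.004,0],"rotation": [0,0,0],"grip": 0}]'

```text
time: 9.43
ee_pos: [0.5303, -0.1881, 0.1144]
orientation: [-1.478, -2.772, -0.0]
force: [-0.7, -0.6, 0.6]
finger_gap: 0.0006
gripper_force: 0.0
```

>>> send_rows --increments '[{"offset": [0,0.004,0],"rotation": [0,0,0],"grip": 0},{"offset": [0,0.004,0],"rotation": [0,0,0],"grip": 0},{"offset": [0,0.004,0],"rotation": [0,0,0],"grip": 0},{"offset": [0,0.004,0],"rotation": [0,0,0],"grip": 0},{"offset": [0,0.004,0],"rotation": [0,0,0],"grip": 0}]'

```text
time: 9.85
ee_pos: [0.5386, -0.1826, 0.1145]
orientation: [-1.478, -2.772, 0.0]
force: [0.0, -0.5, 0.3]
finger_gap: 0.0004
gripper_force: 0.4
```

>>> send_rows --increments '[{"offset": [0,0.004,0],"rotation": [0,0,0],"grip": 0},{"offset": [0,0.004,0],"rotation": [0,0,0],"grip": 0},{"offset": [0,0.004,0],"rotation": [0,0,0],"grip": 0},{"offset": [0,0.004,0],"rotation": [0,0,0],"grip": 0},{"offset": [0,0.004,0],"rotation": [0,0,0],"grip": 0}]'

```text
time: 10.27
ee_pos: [0.5471, -0.1769, 0.1144]
orientation: [1.478, 2.772, 0.0]
force: [-0.8, -0.9, 1.0]
finger_gap: 0.0004
gripper_force: 0.2
```

```bash
python3 - <<'E'
from h import *
p=shot('scene','scene5'); s=arm.get_state(); print(s['ee_pos'],s['force'])
for r in viewer.tip_of('bearing_large',p): print(r,px(p,r['location']))
E
```

```text
[ 0.54750131 -0.17668815  0.11440093] [-0.4711914  -0.04707922  0.23889588]
{'location': [0.5607, -0.1714, 0.0816], 'conf': 0.85} [226, 195]
{'location': [0.4851, -0.4004, 0.0464], 'conf': 0.82} [150, 193]
{'location': [0.8124, -0.2813, 0.0508], 'conf': 0.63} [176, 270]
```

>>> send_rows --increments '[{"offset": [0,0.005,0],"rotation": [0,0,0],"grip": 0},{"offset": [0,0.005,0],"rotation": [0,0,0],"grip": 0},{"offset": [0,0.005,0],"rotation": [0,0,0],"grip": 0},{"offset": [0,0.005,0],"rotation": [0,0,0],"grip": 0},{"offset": [0,0.005,0],"rotation": [0,0,0],"grip": 0}]'

```text
time: 10.78
ee_pos: [0.5576, -0.1699, 0.1144]
orientation: [1.478, 2.772, 0.0]
force: [0.1, 0.0, -0.3]
finger_gap: 0.0004
gripper_force: 0.0
```

>>> send_rows --increments '[{"offset": [0,0.004,0],"rotation": [0,0,0],"grip": 0},{"offset": [0,0.004,0],"rotation": [0,0,0],"grip": 0},{"offset": [0,0,0],"rotation": [0,0,0],"grip": 0},{"offset": [0,0,0],"rotation": [0,0,0],"grip": 0},{"offset": [0,0,0],"rotation": [0,0,0],"grip": 0}]'

```text
time: 11.2
ee_pos: [0.5605, -0.1678, 0.1144]
orientation: [-1.478, -2.772, -0.0]
force: [-0.2, -0.2, 0.0]
finger_gap: 0.0005
gripper_force: 0.0
```

>>> send_rows --increments '[{"offset": [0,0,-0.04],"rotation": [0,0,0],"grip": 0},{"offset": [0,0,-0.04],"rotation": [0,0,0],"grip": 0},{"offset": [0,0,-0.04],"rotation": [0,0,0],"grip": 0},{"offset": [0,0,-0.04],"rotation": [0,0,0],"grip": 0},{"offset": [0,0,-0.04],"rotation": [0,0,0],"grip": 0}]'

```text
time: 11.62
ee_pos: [0.5603, -0.1679, 0.2154]
orientation: [-1.478, -2.772, -0.0]
force: [0.2, -0.3, -0.7]
finger_gap: 0.0006
gripper_force: 0.0
```

```bash
python3 - <<'E'
from h import *
p=shot('scene','scene6'); s=arm.get_state(); print(s['time'],s['ee_pos'],s['force'])
for n in ['bearing_large','bearing_small','bushing','flat_ring']:
  for r in viewer.tip_of(n,p): print(n,r,px(p,r['location']))
c=cv2.imread('pics/scene6.png')[130:280,180:380]; cv2.imwrite('pics/c6.png',cv2.resize(c,(800,600),interpolation=cv2.INTER_CUBIC))
E
```

```text
11.6667 [ 0.56249068 -0.16858235  0.21984883] [ 1.77655195 -1.31242198  2.68990463]
bearing_large {'location': [0.6094, -0.1401, 0.0419], 'conf': 0.77} [238, 217]
bearing_large {'location': [0.8102, -0.2837, 0.0497], 'conf': 0.67} [175, 269]
bearing_large {'location': [0.4816, -0.3992, 0.0493], 'conf': 0.59} [150, 191]
bearing_small {'location': [0.6539, 0.3324, 0.0352], 'conf': 0.81} [412, 223]
bearing_small {'location': [0.5613, 0.1448, 0.04], 'conf': 0.77} [338, 204]
bushing {'location': [0.4188, 0.0072, 0.0317], 'conf': 0.62} [286, 181]
flat_ring {'location': [0.7026, -0.0473, 0.0341], 'conf': 0.73} [274, 240]
```

View pics/c6.png

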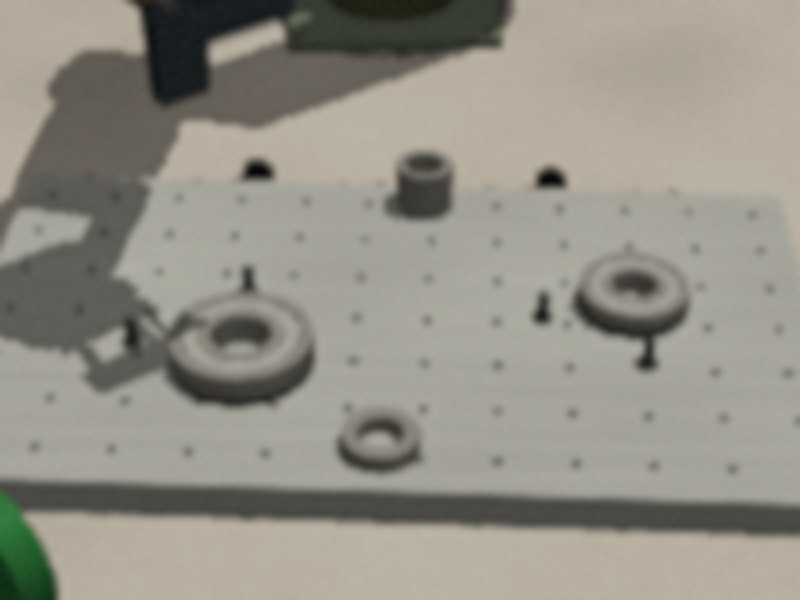

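Both bearings lie flat with the shield up, large at (240,345) and small at (633,293) in the crop. The arm is clear of everything.

```bash
python3 -c "
from workcell import job_done; print(job_done())"
```

```text
the job is handed in; nothing more can be done
None
```

I pushed both bearings over and handed the job in at about 11.7 s: in the last picture both lie flat with the shield up, about 55–65 mm from their pins. The bushing and flat ring had not moved; I did not re-measure the block and screwdriver, but the arm went nowhere near them after the start. The hand-in returned no verdict.

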